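Clear a seedling cell block on the plug popper

ROBOT

A 6-joint arm with a two-finger parallel gripper is mounted at the origin on the work surface. World frame = base frame: x ahead of the robot, y to its left, z up, the work surface at z = 0. Lengths are in mm, angles in rad, forces in N, time in s.
With the tool pointing down it reaches from about 300 to 950 mm from the base axis. Payload 3.1 kg.
Tool frame: the origin (TCP) lies midway between the tips of the shut fingers; the grasp point (between the pads) lies 19 mm behind it; z points along the fingers, y is the line along which they close (so a half turn about z gives the same grasp; the last joint's range is limited). The gripper opens to 85 mm and grips with 20 to 120 N. Pads are 22 mm wide; open, the fingers measure 114 mm over their backs; the gripper's body (76 mm by 85 mm) begins 54 mm behind the grasp point. The pads swing forward as they close: fully open they stand 13 mm farther back than shut.
Start: joints at [-1.283, 0.308, 1.634, -0, 1.2, -0.07], TCP at [218.858, -585.434, 231.272] pointing down, gripper open.
Joint ranges: [-3.06, 3.06], [-0.79, 1.96], [0.05, 2.63], [-1.19, 4.34], [0.05, 2.64], [-2.94, 2.94]. Speed limits (rad/s): [2.79, 2.79, 3.14, 3.14, 3.14, 3.14].

INTERFACE

Orientations are given as a rotation vector (axis times angle).
In Python, from plant import get_state, get_image, close_job gives the robot as it stands.
- The arm moves only by the tool jog_arm, never from a script. Its argument "motion" is a list of rows, each a list of 7 numbers: the gripper command: -1 is shut, 1 is fully open, values between are in proportion, then the shift along the world's x, y, z in mm, then the turn, a rotation vector about the world's x, y, z in degrees. A call has 1 to 20 rows; each row is the pose to reach, as a shift and turn from the pose commanded when the call began; what a row does not reach only later rows make up. A row lasts 1/10 s, in which the tool goes at most 50 mm and 8.59 degrees, less where a joint would pass 70% of its speed; a pose out of reach is approached as far as the arm can. A call with a gripper value outside its range is refused whole. The fingers move at their own pace and stop on an object; "grip_force" is the grip in N (left out, the last holds). Time passes only in rows, so rows that repeat a pose let the fingers close. It gives the time, the measured TCP pose, the force, the opening and the grip force at its end, in the units of the state.
- get_state(): the state, without advancing time (a new reading comes with each control period).
- get_image(name): name is "scene" or "top" or "wrist"; returns a dict with "pixels" (480x640x3 uint8, red, green, blue), "K" (3x3 intrinsics, pixels), "k1" (the pictures are not rectified: a ray, as slopes to the right and down, at radius r is drawn at 1 + k1 r^2 times it, then the intrinsics apply), "position" and "rotation" of the camera in the world. Camera axes: x right, y down, z forward; pixel columns grow to the right and rows downward; lengths in mm; the calibration is good to about 2 mm. A picture is of the moment at which its call begins. There is no depth.
- close_job(): hands the job in; it is judged then, once.
The state is a dict: "t": time; "joint_positions": joint angles; "joint_velocities": joint speeds; "tau": joint torques, N m; "ee_pos": TCP position; "tcp_rot": TCP orientation; "wrist_force": force on the tool from outside, world axes, zero at the start; "moment": the same for the moment, N m; "grip_width": finger opening in mm; "finger_force": force on a finger pad.
Only numpy, scipy, OpenCV 4.12 (cv2) and the standard library are available. Lean on these libraries where they do the work, as an engineer would, in place of code of your own. Each camera call takes 0.05 s, during which the arm holds its last target. There are 200 camera calls.

TASK

Set the black six-cell seedling block upright and flat in the popper's pocket, then swing the locking bar shut over it. Only then flip the safety catch over, clear of the pull lever, and after that pull the lever towards the robot all the way to its stop and keep holding it there: the job finishes with the gripper still holding the sprung lever pulled. Do not shift the bottle, the pot or the cup.

Things in the scene. Friction and masses are not known exactly. Their poses are not given: they have to be found in the camera images.
- popper: Bench fixture, grey box on a dark base plate, bolted down (never moves during a run; its place and yaw vary). Origin at table height; its axes: x away from the robot, y to the left, z up, turned by its yaw. Base plate 210 (x) x 320 (y) mm, from x -110 to 100 and y -140 to 180; deck top at z 40 mm. The pocket is on its right (-y), lever and catch on its left (+y).
- pocket (a point): Centre of the pocket's floor, at (-30, -75, 40) mm in the popper's frame, same axes as the popper. The pocket is a rectangular frame open at the top, inside 97 (x) x 67 (y) mm, vertical walls 16 mm high, then a lip flared outwards to 24 mm above the floor, where the frame is about 112 x 82 mm outside.
- cell_block: Loose black plastic block of six open cells (3 x 2), 90 (x) x 60 (y) x 55 (z) mm, walls 2.5 mm, about 0.12 kg (varies); stands upright on the table left or right of the popper. Origin at the centre of its underside, x along its long side; half a turn makes no difference. Its long side goes along the pocket's x. Seated, its top is 95 mm above the table.
- lock_bar (a joint): Angle (rad) of the locking bar, a flat steel bar turning level about a vertical post behind the pocket at popper (33, -75) mm: 0 = shut, pointing to the popper's -x over the seated block with 3 mm to spare; about 1.57 = open, pointing to -y. Range 0 to 1.8, starts open 1.25 to 1.7; light friction (under 1 N at the knob), stays where left. Bar 16 mm wide, 8 mm thick, its top at z 106 mm.
- lock_knob (a point): Middle of the upright black knob on the locking bar, 70 mm from the post: cylinder 18 mm in diameter, 40 mm tall, from z 106 to 146 mm; this point is at z 126 mm.
- catch (a joint): Angle (rad) of the safety catch, a steel bar hinged about an axis along the popper's x at popper (27, 115, 55) mm: at 0 it leans right (towards -y) 0.52 rad from upright, across the front of the pull lever, and stops it; it flips up and over to the left (towards +y) as far as 1.3 (stop, leaning left 0.78 rad). Flip it over to its stop or nearly. Starts at 0 to 0.08. Friction holds it where left (about 1 N at the peg).
- catch_peg (a point): Middle of the level peg at the catch's tip, 110 mm from its hinge: peg 14 mm in diameter, 46 mm long along the popper's x, sticking out from the bar towards the robot; it can be pushed sideways to the left, or pinched, and moves on an arc of 110 mm about the hinge. At catch angle 0 it is at popper (8, 60, 150) mm, at the stop (8, 192, 133) mm; its free end lies 23 mm nearer the robot than this point, the bar's near face 15 mm farther.
- pull_lever (a joint): Angle (rad) of the pull lever, hinged along the popper's y at popper (20, 75, 55) mm: 0 = at rest, leaning 0.4 rad away from the robot; grows as the lever is pulled towards the robot (popper -x) up to its stop at 0.9, where it leans 0.5 rad towards the robot. A spring returns it: about 2 N at the grip at the start, 6 N at the stop. With the catch across it, it moves only 0.1 to 0.2 rad.
- lever_arm: The pull lever itself with its grip (turns with the joint; origin on the hinge): steel bar 16 mm wide (along y) and 10 mm thick with a grip at its end.
- lever_grip (a point): Centre of the lever's black grip, 150 mm from the hinge: cylinder 26 mm in diameter lying along the popper's y, 36 mm long. At rest at popper (78, 75, 193) mm, at the stop (-52, 75, 187) mm. It can be pinched over its two ends from above, or hooked from behind and dragged.
- pot: Bystander: small terracotta pot, 90 mm wide at the rim, 80 mm tall; origin at the centre of its foot. Stands on the side of the popper opposite to the block.
- bottle: Bystander: grey bottle with blue cap, 68 mm in diameter, 200 mm tall, at the far left; origin at the centre of its foot.
- scoop_cup: Bystander: white cup, 80 mm wide, 100 mm tall, at the far right; origin at the centre of its foot.

How it is judged:
By the outcome, as a careful person would: the job done as asked, in the order asked, and still so for the second after the job is handed in, while the arm keeps its last pose, push and grip.
It also fails if it takes over 72 s, if anything falls off the work surface, if the arm or the gripper's body presses on something with over 40 N, if the wrist force passes 120 N, or if a joint passes its speed limit or range.

## Working session

There is one attempt and no reset: what is moved stays moved. The work goes in short steps, Python scripts to look and compute and a tool call to move; the robot and the scene stay as the last step left them, time stands still between calls to the robot, and variables do not carry over. Pictures are saved under pics/ and viewed, at most 10 in all, crops included, and the job is handed in when it is done.

Besides the shell and the picture viewer there is one more tool, called after "Request:" as a command line: name --pt "numbers of a row" for each row, then --argument value for the rest. jog_arm: Moves the arm, as the interface text tells. Its arguments: {"type":"object","properties":{"motion":{"type":"array"},"grip_force":{"type":"number"}},"required":["motion"]}

```bash
mkdir -p pics; ls
cat > h.py <<'E'
import numpy as np, cv2
from plant import get_state, get_image, close_job
def snap(n,f=None):
    d=get_image(n)
    if f: cv2.imwrite('pics/'+f, cv2.cvtColor(np.asarray(d['pixels']),cv2.COLOR_RGB2BGR))
    return d
def ray(d,uv):
    K=np.array(d['K']); k=d['k1']; uv=np.atleast_2d(np.array(uv,float))
    p=(uv-[K[0,2],K[1,2]])/[K[0,0],K[1,1]]
    q=p.copy()
    for _ in range(20): q=p/(1+k*(q**2).sum(1,keepdims=True))
    v=np.c_[q,np.ones(len(q))]@np.array(d['rotation']).T
    return np.array(d['position'],float),v
def onz(d,uv,z):
    o,v=ray(d,uv); return o+v*((z-o[2])/v[:,2:3])
def proj(d,P):
    P=np.atleast_2d(np.array(P,float)); c=(P-np.array(d['position']))@np.array(d['rotation'])
    q=c[:,:2]/c[:,2:]; q=q*(1+d['k1']*(q**2).sum(1,keepdims=True)); K=np.array(d['K'])
    return q*[K[0,0],K[1,1]]+[K[0,2],K[1,2]]
E
python3 - <<'E'
from h import *
for n in ['scene','top']:
    d=snap(n,n+'0.png'); print(n,d['position'],np.round(d['rotation'],3),d['K'],d['k1'])
print(get_state())
E
```

```text
pics
scene [1110.93955447 -380.56072156  797.47221508] [-2.13 -1.09  0.47] [[461.35490101   0.         322.92667425]
 [  0.         461.35490101 235.67561608]
 [  0.           0.           1.        ]] -0.04787330542194428
top [ 499.82288072   -4.75391519 1439.23762818] [-2.19   2.216 -0.066] [[560.50522092   0.         330.5681466 ]
 [  0.         560.50522092 233.42047709]
 [  0.           0.           1.        ]] -0.12125013743731743
{'t': 0.1, 'joint_positions': array([-1.28269797e+00,  3.08914385e-01,  1.63501740e+00, -1.41410756e-05,
        1.19972864e+00, -6.96986913e-02]), 'joint_velocities': array([ 0.00017801, -0.00383122, -0.00193688,  0.00154922,  0.00101008,
        0.00064112]), 'tau': array([-6.32392766e-04, -4.16404080e+01, -2.77644682e+01, -1.25966458e-04,
        4.04113205e-03, -6.04370143e-06]), 'ee_pos': array([ 218.64533553, -584.72727775,  230.18407555]), 'tcp_rot': array([-3.08943106e+00, -5.58675602e-01,  3.74306306e-04]), 'wrist_force': array([-0.43015312, -0.51829421,  0.09036749]), 'moment': array([-0.03850881,  0.00678349, -0.0177655 ]), 'finger_force': 0.0, 'grip_width': 85.31108061226641}
```

View pics/top0.png

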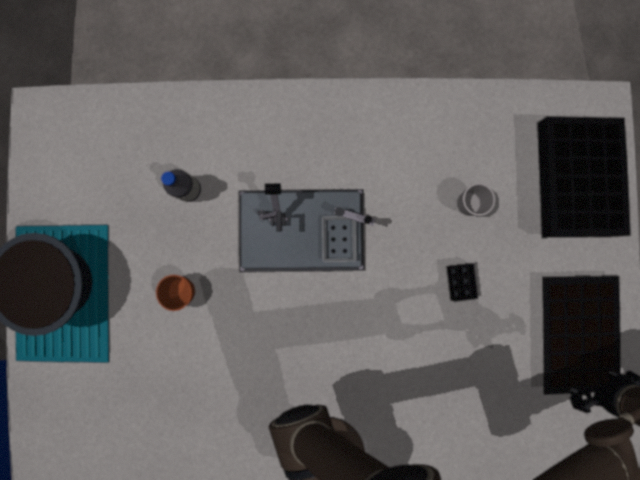

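View pics/scene0.png

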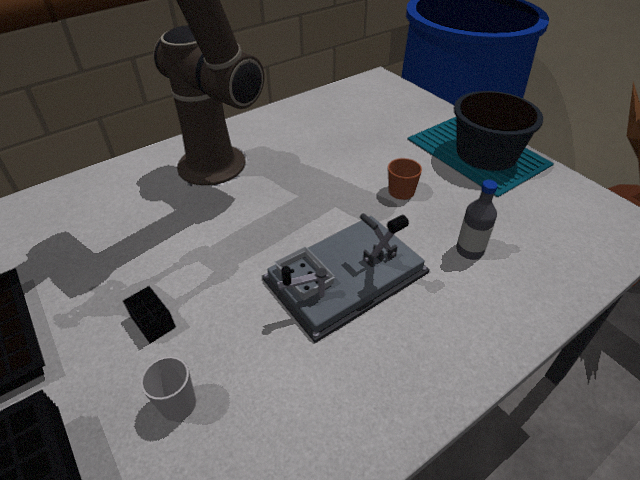

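Top view: popper plate spans about (239..365, 190..270), block at (462,282) on the right, pot at (175,292), cup at (478,200), bottle at (178,183). Locking bar points right from (340,212) to (388,221). Scene view agrees.

Run:
```python
from h import *
d=snap('top'); im=np.asarray(d['pixels']).astype(np.uint8)
hsv=cv2.cvtColor(im,cv2.COLOR_RGB2HSV)
for p in [(250,230),(241,230),(300,250),(300,268),(230,230),(230,285),(462,282),(450,282),(420,250)]: print(p,im[p[1],p[0]],hsv[p[1],p[0]])
# popper: bluish hue
b=im[...,2].astype(int)-im[...,0]
m=((b>5)).astype(np.uint8); m[:,:225]=0;m[:,380:]=0;m[:170]=0;m[285:]=0
m=cv2.morphologyEx(m,cv2.MORPH_OPEN,np.ones((3,3)))
m=cv2.morphologyEx(m,cv2.MORPH_CLOSE,np.ones((9,9)))
cs=cv2.findContours(m,0,1)[0]; c=max(cs,key=cv2.contourArea); c=c[:,0,:]
# corrected by half pixel growth: use world
for z in (0,10):
    w=onz(d,c,z)[:,:2].astype(np.float32); r=cv2.minAreaRect(w); print('popper z',z,r, cv2.boxPoints(r).round(0).tolist())
g=im.max(2); k=(g<55).astype(np.uint8); k[:,:435]=0;k[:,490:]=0;k[:250]=0;k[310:]=0
k=cv2.morphologyEx(k,cv2.MORPH_CLOSE,np.ones((5,5)))
cs=cv2.findContours(k,0,1)[0]; c=max(cs,key=cv2.contourArea)[:,0,:]
for z in (0,55):
    w=onz(d,c,z)[:,:2].astype(np.float32); r=cv2.minAreaRect(w); print('block z',z,r)
crop=np.hstack([im[170:290,225:400],im[230:350,400:500]])
cv2.imwrite('pics/c1.png',cv2.resize(cv2.cvtColor(crop,cv2.COLOR_RGB2BGR),None,fx=2.9,fy=2.9,interpolation=cv2.INTER_CUBIC))
```

```text
(250, 230) [87 92 98] [106  29  98]
(241, 230) [69 73 77] [105  26  77]
(300, 250) [82 86 93] [109  30  93]
(300, 268) [56 58 61] [108  21  61]
(230, 230) [138 134 133] [  6   9 138]
(230, 285) [118 115 114] [  8   9 118]
(462, 282) [12 10 11] [165  43  12]
(450, 282) [7 6 7] [150  36   7]
(420, 250) [133 129 128] [  6  10 133]Traceback (most recent call last):
  File "<stdin>", line 13, in <module>
  File "h.py", line 15, in onz
    o,v=ray(d,uv); return o+v*((z-o[2])/v[:,2:3])
                                        ~^^^^^^^
IndexError: too many indices for array: array is 1-dimensional, but 2 were indexed
```

```bash
sed -i "s/    d=get_image(n)/    d=get_image(n); d['rotation']=cv2.Rodrigues(np.array(d['rotation'],float))[0]/" h.py
python3 - <<'E'
from h import *
d=snap('top'); im=np.asarray(d['pixels']).astype(np.uint8)
b=im[...,2].astype(int)-im[...,0]
m=((b>2)).astype(np.uint8); m[:,:225]=0;m[:,380:]=0;m[:170]=0;m[285:]=0
m=cv2.morphologyEx(m,cv2.MORPH_OPEN,np.ones((3,3)))
m=cv2.morphologyEx(m,cv2.MORPH_CLOSE,np.ones((9,9)))
cs=cv2.findContours(m,0,1)[0]; c=max(cs,key=cv2.contourArea); c=c[:,0,:]
for z in (0,10):
    w=onz(d,c,z)[:,:2].astype(np.float32); r=cv2.minAreaRect(w); print('popper z',z,r, cv2.boxPoints(r).round(0).tolist())
g=im.max(2); k=(g<55).astype(np.uint8); k[:,:435]=0;k[:,490:]=0;k[:250]=0;k[310:]=0
k=cv2.morphologyEx(k,cv2.MORPH_CLOSE,np.ones((5,5)))
cs=cv2.findContours(k,0,1)[0]; c=max(cs,key=cv2.contourArea)[:,0,:]
for z in (0,55):
    w=onz(d,c,z)[:,:2].astype(np.float32); r=cv2.minAreaRect(w); print('block z',z,r)
print(onz(d,[(175,292),(478,203),(178,185)],[[80],[100],[200]][0][0]))
crop=np.hstack([im[170:290,225:400],im[230:350,400:500]])
cv2.imwrite('pics/c1.png',cv2.resize(cv2.cvtColor(crop,cv2.COLOR_RGB2BGR),None,fx=2.9,fy=2.9,interpolation=cv2.INTER_CUBIC))
E
```

```text
popper z 0 ((579.1923217773438, 54.774253845214844), (203.1532745361328, 313.40087890625), 0.018994897603988647) [[478.0, 211.0], [478.0, -102.0], [681.0, -102.0], [681.0, 212.0]]
popper z 10 ((578.6409301757812, 54.360687255859375), (201.74179077148438, 311.2234191894531), 0.01899072527885437) [[478.0, 210.0], [478.0, -101.0], [680.0, -101.0], [679.0, 210.0]]
block z 0 ((439.39068603515625, -360.9283447265625), (91.30460357666016, 72.69468688964844), 5.606143951416016)
block z 55 ((441.7000427246094, -347.317138671875), (87.81543731689453, 69.91667175292969), 5.606152057647705)
[[ 426.7841298   359.22378929   80.        ]
 [ 636.01712153 -385.39081014   80.        ]
 [ 688.51713148  351.92903327   80.        ]]
```

View pics/c1.png

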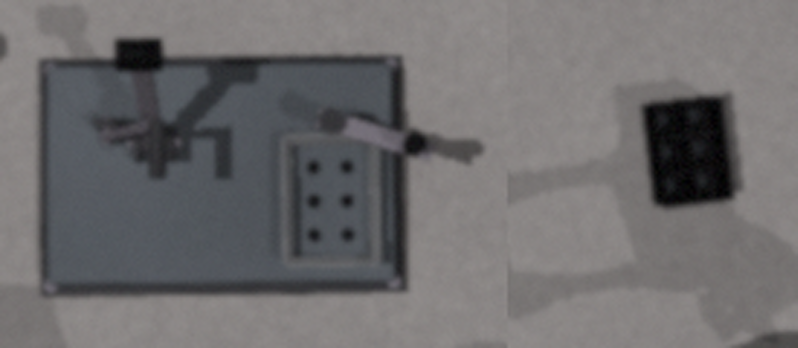

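The crop shows the pocket right of the plate, the bar pointing right with its knob near pixel (368,219), and the block turned slightly. I estimate the popper origin at (584,35) with yaw about 0, and the block at (441,-353) with yaw about 0.1. Next I go above the block for a close look.

Request:
jog_arm --pt "1 40 42 5 0 0 -3" --pt "1 80 84 10 0 0 -6" --pt "1 120 126 10 0 0 -9" --pt "1 160 168 10 0 0 -12" --pt "1 200 210 10 0 0 -15" --pt "1 222 232 10 0 0 -15" --pt "1 222 232 10 0 0 -15" --pt "1 222 232 10 0 0 -15" --pt "1 222 232 10 0 0 -15" --pt "1 222 232 10 0 0 -15"

```text
t: 1.2
ee_pos: [440.1, -354.2, 241.1]
tcp_rot: [3.138, 0.149, -0.001]
wrist_force: [-0.7, 0.3, 1.2]
grip_width: 85.5
finger_force: 0.0
```

Run:
```python
from h import *
d=snap('wrist','w1.png'); im=np.asarray(d['pixels']); s=get_state(); print(s['ee_pos'],s['tcp_rot'],d['position'])
R=cv2.Rodrigues(s['tcp_rot'])[0]; print(R.round(3)); print(d['rotation'].round(3))
print(proj(d,[(441,-353,55),(s['ee_pos'])]))
```

```text
[ 439.95324045 -354.42121306  241.12998341] [ 3.13794001e+00  1.48180313e-01 -8.15647308e-04] [ 512.55974934 -347.96831417  383.414743  ]
[[ 0.996  0.094 -0.001]
 [ 0.094 -0.996 -0.   ]
 [-0.001  0.    -1.   ]]
[[ 0.095 -0.954 -0.283]
 [-0.995 -0.091 -0.028]
 [ 0.     0.284 -0.959]]
[[317.39111306 210.10350628]
 [318.24797663 308.37796109]]
```

View pics/w1.png

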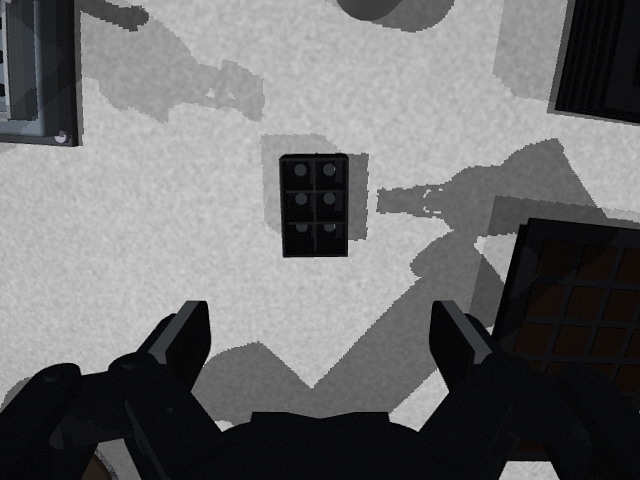

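The block is seen at columns 281–348, rows 154–256, nearly square with the gripper (long side up the picture), and the fingers straddle its columns.

Run:
```python
from h import *
d=snap('wrist'); im=np.asarray(d['pixels'])
k=(im.max(2)<48).astype(np.uint8); k[:,:262]=0;k[:,375:]=0;k[:140]=0;k[275:]=0
k=cv2.morphologyEx(cv2.morphologyEx(k,3,np.ones((15,15))),2,np.ones((5,5)))
c=max(cv2.findContours(k,0,1)[0],key=cv2.contourArea)[:,0,:]
print(cv2.boundingRect(c))
w=onz(d,c,55)[:,:2].astype(np.float32); r=cv2.minAreaRect(w); print(r,cv2.boxPoints(r).round(1).tolist())
for row in (185,220,250):
    xs=np.where(k[row])[0]; print(row,xs.min(),xs.max(),onz(d,[(xs.min()-.5,row),(xs.max()+.5,row)],55)[:,:2].round(1).tolist(),onz(d,[(xs.min()-.5,row)],0)[:,:2].round(1).tolist())
for col in (290,315,340):
    ys=np.where(k[:,col])[0]; print(col,ys.min(),ys.max(),onz(d,[(col,ys.max()+.5),(col,ys.min()-.5)],55)[:,:2].round(1).tolist(),onz(d,[(col,ys.min()-.5)],0)[:,:2].round(1).tolist())
```

```text
(280, 153, 68, 104)
((443.67926025390625, -349.68914794921875), (92.8263168334961, 58.95454788208008), 6.548497676849365) [[394.20001220703125, -325.70001220703125], [400.8999938964844, -384.29998779296875], [493.20001220703125, -373.70001220703125], [486.3999938964844, -315.1000061035156]]
185 280 347 [[460.1, -318.2], [465.7, -377.3]] [[451.3, -313.1]]
220 282 347 [[428.9, -322.0], [434.4, -380.9]] [[414.9, -317.7]]
250 283 346 [[400.7, -324.8], [406.3, -383.2]] [[382.0, -320.9]]
290 154 256 [[395.1, -332.1], [487.9, -325.3]] [[483.8, -321.4]]
315 154 256 [[397.3, -355.1], [489.9, -346.5]] [[486.1, -346.3]]
340 153 255 [[400.4, -377.9], [492.8, -367.7]] [[489.5, -371.0]]
```

Request:
jog_arm --pt "1 2 4 -40 0 0 0.6" --pt "1 2 4 -85 0 0 0.6" --pt "1 2 4 -130 0 0 0.6" --pt "1 2 4 -165 0 0 0.6" --pt "1 2 4 -190 0 0 0.6" --pt "1 2 4 -210 0 0 0.6" --pt "1 2 4 -211 0 0 0.6" --pt "-1 2 4 -211 0 0 0.6" --pt "-1 2 4 -211 0 0 0.6" --pt "-1 2 4 -211 0 0 0.6" --pt "-1 2 4 -211 0 0 0.6" --pt "-1 2 4 -211 0 0 0.6" --pt "-1 2 4 -211 0 0 0.6" --pt "-1 2 4 -211 0 0 0.6" --pt "-1 2 4 -211 0 0 0.6" --grip_force 35

```text
t: 2.8
ee_pos: [443.8, -350.5, 31.8]
tcp_rot: [3.135, 0.167, 0.003]
wrist_force: [-0.2, -0.3, 6.3]
grip_width: 59.0
finger_force: 41.1
```

Request:
jog_arm --pt "-1 0 0 30 0 0 0" --pt "-1 0 0 75 0 0 0" --pt "-1 0 0 120 0 0 0" --pt "-1 5 25 150 0 0 0" --pt "-1 20 65 165 0 0 -2" --pt "-1 35 105 170 0 0 -4" --pt "-1 50 145 170 0 0 -6" --pt "-1 65 185 170 0 0 -6" --pt "-1 80 225 170 0 0 -6" --pt "-1 95 265 170 0 0 -6" --pt "-1 105 295 170 0 0 -6" --pt "-1 110 309 170 0 0 -6" --pt "-1 110 309 170 0 0 -6" --pt "-1 110 309 170 0 0 -6" --pt "-1 110 309 170 0 0 -6" --pt "-1 110 309 170 0 0 -6"

```text
t: 4.4
ee_pos: [552.5, -41.9, 200.2]
tcp_rot: [3.141, -0.0, -0.001]
wrist_force: [0.3, -0.2, -1.3]
grip_width: 59.0
finger_force: 40.2
```

Run:
```python
from h import *
d=snap('wrist','w2.png'); im=np.asarray(d['pixels']); s=get_state(); print(s['ee_pos'],s['tcp_rot'],s['grip_width'])
O=np.array([584,35,0.])
for n,p in dict(grip=(78,75,193),peg=(8,60,150),pocket=(-30,-75,40),post=(33,-75,106),c1=(100,-140,10),c2=(100,180,10),fr1=(26,-34,64),fr2=(26,-116,64)).items(): print(n,proj(d,O+p).round(0))
```

```text
[552.53425303 -41.72876959 200.22715879] [ 3.14139368e+00 -3.26624231e-04 -3.65697904e-04] 59.149892465916906
grip [[-57.  46.]]
peg [[ 63. 195.]]
pocket [[316. 216.]]
post [[315. 141.]]
c1 [[396.  54.]]
c2 [[22. 64.]]
fr1 [[259. 149.]]
fr2 [[373. 149.]]
```

View pics/w2.png

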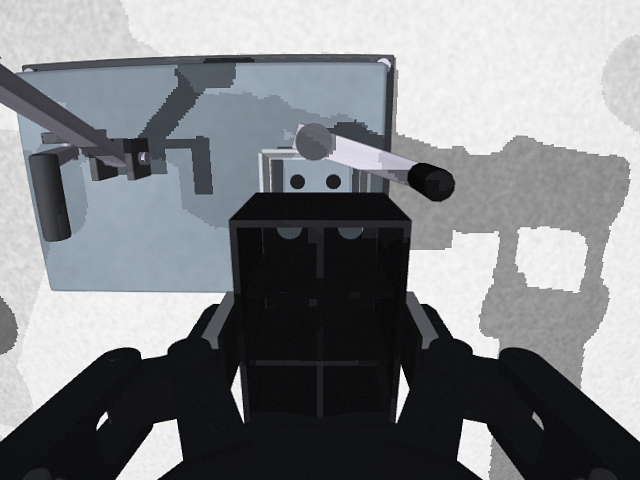

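The view shows the block held level and square, top edge from (230,222) to (411,220). Post at (315,141), frame corner at (260,150), knob top at (437,182), plate corners at (394,58) and (22,67). All fit the popper estimate closely.

Run:
```python
from h import *
d=snap('wrist')
def P(n,uv,z): print(n,onz(d,uv,z).round(1)[:, :2].tolist())
P('block top edge',[(230,221),(411,220)],223.5)
P('block bot edge',[(247,194),(390,193)],168.5)
P('post',[(315,141)],106)
P('plate corners z10',[(395,56),(22,66)],10); P('same z0',[(395,56),(22,66)],0)
P('lip',[(260,150)],64)
P('holes far',[(297.5,181.5),(333,181.5)],40); P('holes mid',[(289,232),(350,232)],40)
P('knob top',[(437,183)],146)
P('peg ends',[(44,153),(57,238)],150)
```

```text
block top edge [[595.7, -13.2], [596.1, -72.2]]
block bot edge [[595.1, -8.6], [595.5, -75.3]]
post [[616.8, -39.7]]
plate corners z10 [[682.3, -104.3], [682.3, 215.9]]
same z0 [[684.1, -106.2], [684.1, 223.6]]
lip [[609.1, 0.7]]
holes far [[582.8, -24.8], [582.8, -53.2]]
holes mid [[540.7, -17.1], [540.8, -67.8]]
knob top [[597.1, -104.1]]
peg ends [[614.6, 101.9], [568.1, 103.2]]
```

Run:
```python
from h import *
d=snap('wrist'); im=np.asarray(d['pixels']); g=im.max(2)
print(d['K'][0],proj(d,[(596,-13,168.5),(596,-73,168.5),(596,-13,223.5),(596,-73,223.5)]).round(0).tolist())
for r in (193,196,200,206,212,218,221,226):
    x=np.where(g[r,200:440]<40)[0]+200; print(r,x.min(),x.max())
print(g[185:230:3,300])
```

```text
[377.72656199   0.         319.60738939] [[257.0, 192.0], [386.0, 192.0], [230.0, 220.0], [414.0, 220.0]]
193 256 439
196 253 439
200 249 439
206 243 396
212 237 402
218 231 408
221 410 410
226 277 347
[ 35  21 184  11  14  19  13  13  15  14  15  14  49  46  60]
```

Request:
jog_arm --pt "-1 2.5 3 -15 0 0 0" --pt "-1 2.5 3 -40 0 0 0" --pt "-1 2.5 3 -70 0 0 0" --pt "-1 2.5 3 -90 0 0 0" --pt "-1 2.5 3 -100 0 0 0" --pt "-1 2.5 3 -106 0 0 0" --pt "-1 2.5 3 -112 0 0 0" --pt "-1 2.5 3 -117 0 0 0" --pt "-1 2.5 3 -121 0 0 0" --pt "-1 2.5 3 -124 0 0 0" --pt "-1 2.5 3 -126 0 0 0" --pt "-1 2.5 3 -126 0 0 0"

```text
t: 5.75
ee_pos: [553.8, -37.8, 84.9]
tcp_rot: [3.141, 0.003, -0.014]
wrist_force: [-30.2, 1.3, 68.3]
grip_width: 59.0
finger_force: 68.6
```

Run:
```python
from h import *
s=get_state(); print(s['ee_pos'],s['wrist_force'],s['grip_width'])
snap('scene'); d=snap('wrist','w3.png')
```

```text
[553.76526827 -37.76253685  84.91179996] [-30.18945851   1.26848975  68.27264737] 59.033391007114375
```

View pics/w3.png

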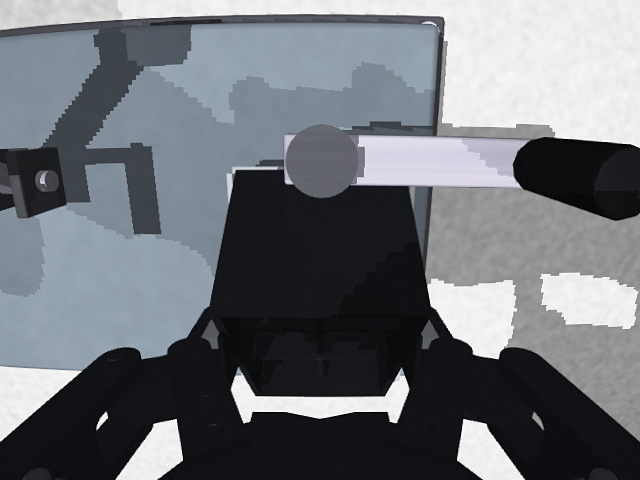

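The view shows the bar pushed round to about square (pointing right at row 160), and the block tipped nose-down in the grip with 68 N at the wrist, so it is jammed. I lift clear and look.

Request:
jog_arm --pt "-1 0 0 10 0 0 0" --pt "-1 0 0 30 0 0 0" --pt "-1 0 0 60 0 0 0" --pt "-1 0 0 90 0 0 0" --pt "-1 0 0 126 0 0 0" --pt "-1 0 0 126 0 0 0" --pt "-1 0 0 126 0 0 0"

```text
t: 6.55
ee_pos: [555.8, -37.4, 200.4]
tcp_rot: [3.141, 0.003, 0.002]
wrist_force: [-0.3, -1.2, -2.4]
grip_width: 59.3
finger_force: 57.1
```

Run:
```python
from h import *
s=get_state(); print(s['ee_pos'],s['wrist_force'],s['grip_width'])
d=snap('wrist'); a=np.asarray(d['pixels'])[60:450,60:560]
e=snap('scene'); u=proj(e,[s['ee_pos']])[0].astype(int); print(u)
b=np.asarray(e['pixels'])[u[1]-90:u[1]+105,u[0]-75:u[0]+75]
b=cv2.resize(b,(300,390),interpolation=cv2.INTER_CUBIC)
cv2.imwrite('pics/c4.png',cv2.cvtColor(np.hstack([a,b]),cv2.COLOR_RGB2BGR))
```

```text
[555.79772145 -37.42304416 200.42367687] [-0.25201089 -1.15928152 -2.44639994] 59.34158083811471
[302 222]
```

View pics/c4.png

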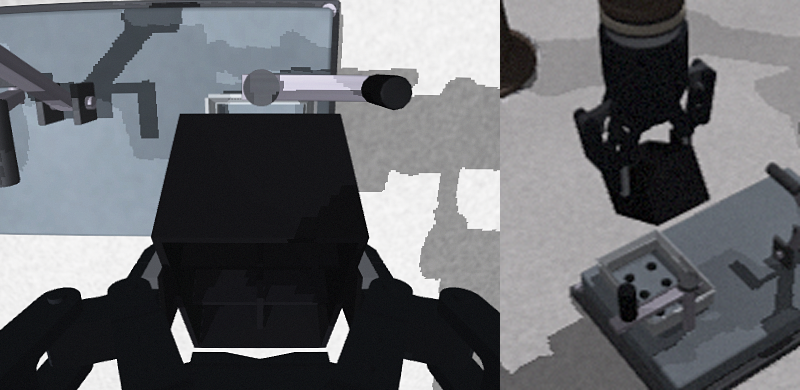

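The block has pitched about 36° in the grip (its far end was lifted by the bar); the bar now stands at about 1.57, clear of the pocket. I'll roll the block flat about its low edge on the free table in front of the popper and regrip it.

Request:
jog_arm --pt "-1 -40 -14 0 0 0 0" --pt "-1 -85 -30 0 0 0 0" --pt "-1 -130 -45 0 0 0 0" --pt "-1 -170 -58 -20 0 0 0" --pt "-1 -186 -63 -50 0 0 0" --pt "-1 -186 -63 -90 0 0 0" --pt "-1 -186 -63 -125 0 0 0" --pt "-1 -186 -63 -140 0 0 0" --pt "-1 -186 -63 -147 0 0 0" --pt "-1 -186 -63 -150 0 0 0" --grip_force 22

```text
t: 7.65
ee_pos: [368.0, -99.9, 48.8]
tcp_rot: [-3.14, -0.003, 0.005]
wrist_force: [0.0, 0.2, -1.4]
grip_width: 59.2
finger_force: 57.0
```

Request:
jog_arm --pt "-1 5 0 -1 0 0 0" --pt "-1 10 0 -3 0 0 0" --pt "-1 15 0 -5 0 0 0" --pt "-1 19 0 -7 0 0 0" --pt "-1 24 0 -9.5 0 0 0" --pt "-1 28 0 -12 0 0 0" --pt "-1 32 0 -15.5 0 0 0" --pt "-1 36 0 -19 0 0 0" --pt "-1 36 0 -19 0 0 0"

```text
t: 8.55
ee_pos: [409.1, -101.0, 33.3]
tcp_rot: [3.141, 0.002, 0.008]
wrist_force: [2.3, 3.2, 10.5]
grip_width: 59.5
finger_force: 59.2
```

Run:
```python
from h import *
s=get_state(); print(s['t'],s['ee_pos'],s['wrist_force'],s['grip_width'])
d=snap('wrist'); a=np.asarray(d['pixels'])[60:450,60:560]
e=snap('scene'); u=proj(e,[s['ee_pos']])[0].astype(int); print(u)
b=np.asarray(e['pixels'])[u[1]-90:u[1]+105,u[0]-75:u[0]+75]
b=cv2.resize(b,(300,390),interpolation=cv2.INTER_CUBIC)
cv2.imwrite('pics/c5.png',cv2.cvtColor(np.hstack([a,b]),cv2.COLOR_RGB2BGR))
```

```text
8.55 [ 409.08550464 -101.03265483   33.34710119] [ 2.26509383  3.16264532 10.48865886] 59.537888587065694
[246 252]
```

View pics/c5.png

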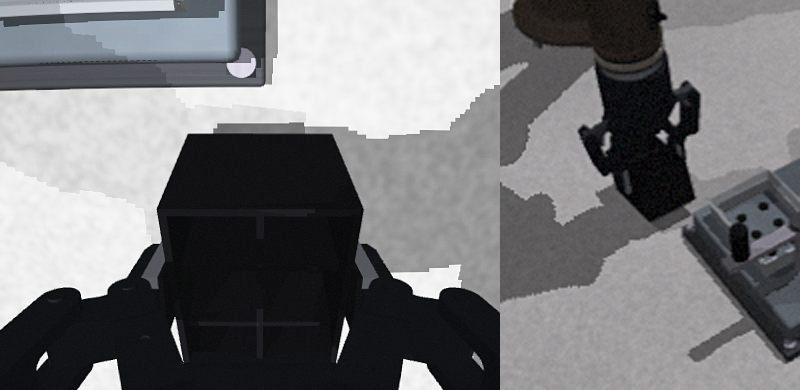

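The tilt has fallen to roughly 15°. Opening will let it settle flat; then I rise and measure.

Request:
jog_arm --pt "-0.1 0 0 0 0 0 0" --pt "0.3 0 0 0 0 0 0" --pt "1 0 0 0 0 0 0" --pt "1 0 0 0 0 0 0" --pt "1 0 0 0 0 0 0" --pt "1 0 0 0 0 0 0" --pt "1 0 0 30 0 0 0" --pt "1 0 0 75 0 0 0" --pt "1 0 0 120 0 0 0" --pt "1 -10 0 165 0 0 0" --pt "1 -10 0 200 0 0 0" --pt "1 -10 0 205 0 0 0" --pt "1 -10 0 205 0 0 0"

```text
t: 9.95
ee_pos: [396.1, -100.7, 237.3]
tcp_rot: [3.141, 0.003, 0.004]
wrist_force: [-0.5, 0.4, -0.1]
grip_width: 85.4
finger_force: 0.0
```

```bash
cat > blk.py <<'E'
from h import *
s=get_state(); print(s['ee_pos'],s['tcp_rot'])
d=snap('wrist','w6.png'); im=np.asarray(d['pixels'])
k=(im.max(2)<40).astype(np.uint8); k[:,:225]=0;k[:,415:]=0;k[:100]=0;k[300:]=0
k=cv2.morphologyEx(cv2.morphologyEx(k,3,np.ones((15,15))),2,np.ones((5,5)))
c=max(cv2.findContours(k,0,1)[0],key=cv2.contourArea)[:,0,:]
x,y,w_,h=cv2.boundingRect(c); print(x,y,w_,h)
w=onz(d,c,55)[:,:2].astype(np.float32); print(cv2.minAreaRect(w))
for row in (y+h//4,y+h//2,y+3*h//4):
    xs=np.where(k[row])[0]; print(row,onz(d,[(xs.min()-.5,row),(xs.max()+.5,row)],55)[:,:2].round(1).tolist())
for col in (x+w_//4,x+w_//2,x+3*w_//4):
    ys=np.where(k[:,col])[0]; print(col,ys.min(),ys.max(),'near55',onz(d,[(col,ys.max()+.5)],55)[:,:2].round(1).tolist(),'far0',onz(d,[(col,ys.min()-.5)],0)[:,:2].round(1).tolist())
E
python3 blk.py
```

```text
[ 396.05715188 -100.72668151  237.31104319] [3.14053217e+00 2.66959366e-03 4.43462485e-03]
286 139 70 104
((414.4038391113281, -102.05055236816406), (90.12092590332031, 59.148338317871094), 0.09776363521814346)
165 [[437.8, -72.6], [437.9, -131.3]]
191 [[415.5, -72.1], [415.6, -131.9]]
217 [[392.4, -72.5], [392.5, -131.6]]
303 139 242 near55 [[368.8, -86.8]] far0 [[458.4, -85.4]]
321 100 242 near55 [[368.9, -103.0]] far0 [[494.9, -102.9]]
338 140 242 near55 [[368.9, -118.3]] far0 [[457.5, -119.6]]
```

View pics/w6.png

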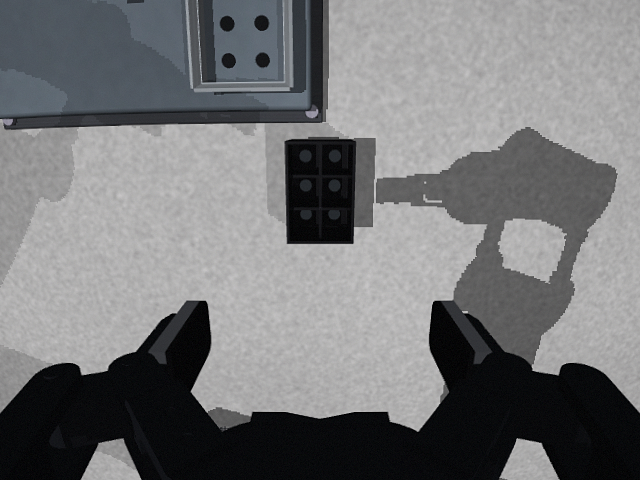

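The block stands flat on the table at columns 286–355, rows 139–243, square to the gripper; pocket corner visible at top left (188–293, rows 0–92). Regrip and carry.

Request:
jog_arm --pt "1 10 -1 -40 0 0 0" --pt "1 17 -1 -85 0 0 0" --pt "1 17 -1 -130 0 0 0" --pt "1 17 -1 -170 0 0 0" --pt "1 17 -1 -195 0 0 0" --pt "1 17 -1 -206 0 0 0" --pt "1 17 -1 -206 0 0 0" --pt "-1 17 -1 -206 0 0 0" --pt "-1 17 -1 -206 0 0 0" --pt "-1 17 -1 -206 0 0 0" --pt "-1 17 -1 -206 0 0 0" --pt "-1 17 -1 -206 0 0 0" --pt "-1 17 -1 -206 0 0 0" --pt "-1 17 -1 -206 0 0 0" --pt "-1 17 -1 -206 0 0 0" --grip_force 50

```text
t: 11.5
ee_pos: [413.9, -102.0, 31.7]
tcp_rot: [3.141, 0.003, 0.005]
wrist_force: [-0.8, 0.5, 7.1]
grip_width: 58.9
finger_force: 56.1
```

Request:
jog_arm --pt "-1 0 0 30 0 0 0" --pt "-1 0 0 75 0 0 0" --pt "-1 10 5 115 0 0 0" --pt "-1 40 18 115 0 0 0" --pt "-1 80 35 115 0 0 0" --pt "-1 120 52 115 0 0 0" --pt "-1 138 62 115 0 0 0" --pt "-1 138 62 115 0 0 0" --pt "-1 138 62 115 0 0 0"

```text
t: 12.4
ee_pos: [549.2, -39.2, 144.6]
tcp_rot: [3.142, 0.004, -0.004]
wrist_force: [-0.4, 0.7, -1.5]
grip_width: 58.9
finger_force: 55.0
```

Run:
```python
from h import *
s=get_state(); print(s['ee_pos'],s['tcp_rot'],s['wrist_force'])
d=snap('wrist','w7.png')
```

```text
[549.24514402 -39.17951348 144.57969172] [ 3.14154815  0.00429761 -0.00385586] [-0.39585607  0.72552854 -1.52144841]
```

View pics/w7.png

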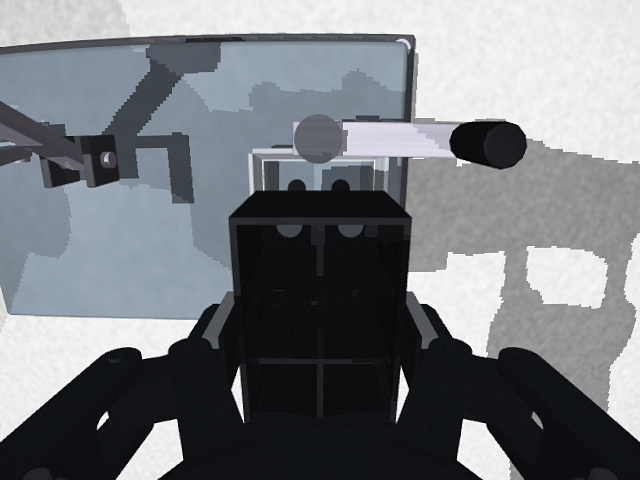

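The block is level, top edge from (230,219) to (411,219); the frame's far lip runs at row 150 from column 249 to about 388; post at (319,138), bar square.

Run:
```python
from h import *
d=snap('wrist'); im=np.asarray(d['pixels']); g=im.max(2)
def P(n,uv,z): print(n,onz(d,uv,z).round(1)[:, :2].tolist())
e=[]
for r in (195,203,211,217):
    row=g[r]; x=320
    l=x-np.argmax(row[x::-1]>40)+1; rr=x+np.argmax(row[x:]>40)-1; e.append((r,l,rr))
print(e)
P('block top',[(230,219),(411.5,219)],168); P('bot',[(e[0][1],191),(e[0][2],191)],113)
P('lip',[(249.5,149.5),(388.5,150)],64); P('post',[(319,138.5)],106); P('plate',[(413,36)],10)
P('holes',[(297,186),(340.5,186)],40); P('knob',[(503,145)],146)
print('expected lip outer x 609.3, y 1.3,-80.7', proj(d,[(609.3,1.3,64),(609.3,-80.7,64),(601.8,-6.2,56),(601.8,-73.2,56)]).round(0).tolist())
print(g[140:195:2,280],g[150,240:256],g[170,380:395])
```

```text
[(195, np.int64(252), np.int64(388)), (203, np.int64(243), np.int64(396)), (211, np.int64(235), np.int64(404)), (217, np.int64(229), np.int64(410))]
block top [[592.6, -11.0], [592.8, -69.9]]
bot [[592.5, -8.7], [592.7, -71.8]]
lip [[608.5, 0.5], [608.4, -79.9]]
post [[616.0, -39.7]]
plate [[681.7, -103.0]]
holes [[583.5, -25.3], [583.6, -53.8]]
knob [[615.8, -108.0]]
expected lip outer x 609.3, y 1.3,-80.7 [[248.0, 148.0], [390.0, 148.0], [263.0, 160.0], [375.0, 160.0]]
[149 152  66  80 219 214 178 137 141 189 181 149 150 149 148 149 148 148
 146 151 151 151 150 149 150  86  14  13] [149 150 151 151 152 150 149 151 148 150 149 170 205 212 212 210] [ 81  79  80  95 145 144 144 138 102 100 102 101  99 102 101]
```

Request:
jog_arm --pt "-1 5 0.7 -10 0 0 0" --pt "-1 5 0.7 -25 0 0 0" --pt "-1 5 0.7 -38 0 0 0" --pt "-1 5 0.7 -46 0 0 0" --pt "-1 5 0.7 -52 0 0 0" --pt "-1 5 0.7 -57 0 0 0" --pt "-1 5 0.7 -61 0 0 0" --pt "-1 5 0.7 -61 0 0 0"

```text
t: 13.3
ee_pos: [555.1, -38.7, 83.8]
tcp_rot: [-3.142, -0.003, 0.001]
wrist_force: [0.2, 0.1, -1.9]
grip_width: 59.2
finger_force: 55.0
```

Request:
jog_arm --pt "-1 -0.7 0 -4 0 0 0" --pt "-1 -0.7 0 -8 0 0 0" --pt "-1 -0.7 0 -11 0 0 0" --pt "-1 -0.7 0 -12 0 0 0"

```text
t: 13.7
ee_pos: [554.3, -38.7, 71.9]
tcp_rot: [-3.141, -0.003, 0.001]
wrist_force: [-1.3, 0.2, 0.6]
grip_width: 59.0
finger_force: 55.3
```

Request:
jog_arm --pt "0.2 0 0 0 0 0 0" --pt "1 0 0 0 0 0 0" --pt "1 0 0 0 0 0 0" --pt "1 0 0 0 0 0 0" --pt "1 0 0 0 0 0 0" --pt "1 0 0 20 0 0 0" --pt "1 0 0 60 0 0 0" --pt "1 0 0 105 0 0 0" --pt "1 0 0 140 0 0 0" --pt "1 0 0 140 0 0 0" --pt "1 0 0 140 0 0 0"

```text
t: 14.8
ee_pos: [555.4, -38.8, 213.6]
tcp_rot: [3.141, 0.003, 0.005]
wrist_force: [-0.2, 0.0, -1.2]
grip_width: 85.5
finger_force: 0.0
```

Run:
```python
from h import *
s=get_state(); print(s['ee_pos'])
d=snap('wrist','w8.png')
for z in (95,64): print(z,proj(d,[(597.6,-9.7,z),(597.6,-69.7,z),(507.6,-69.7,z),(507.6,-9.7,z)]).round(0).tolist())
```

```text
[555.40818806 -38.84828659 213.62836969]
95 [[276.0, 173.0], [363.0, 173.0], [359.0, 293.0], [280.0, 293.0]]
64 [[281.0, 168.0], [359.0, 169.0], [356.0, 278.0], [284.0, 278.0]]
```

View pics/w8.png

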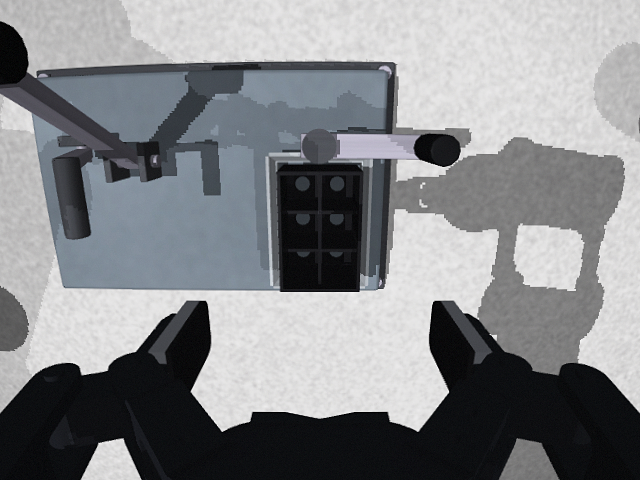

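The block sits flat in the pocket: corners at about (276,172), (362,172), (359,291), (280,291), within 2 px of where a seated block must appear. The knob is at (437,150), which is world (616,-109). I've now viewed 11 pictures, one over the limit of 10, so the rest goes by numbers only. Next: pinch the knob.

Request:
jog_arm --pt "0 30 -35 0 0 0 0" --pt "0 60 -70 0 0 0 0" --pt "0 60 -70.5 0 0 0 0" --pt "0 60 -70.5 -30 0 0 0" --pt "0 60 -70.5 -70 0 0 0" --pt "0 60 -70.5 -92 0 0 0" --pt "0 60 -70.5 -98 0 0 0" --pt "0 60 -70.5 -98 0 0 0" --pt "-1 60 -70.5 -98 0 0 0" --pt "-1 60 -70.5 -98 0 0 0" --pt "-1 60 -70.5 -98 0 0 0" --pt "-1 60 -70.5 -98 0 0 0" --pt "-1 60 -70.5 -98 0 0 0" --pt "-1 60 -70.5 -98 0 0 0" --grip_force 25

```text
t: 16.25
ee_pos: [615.9, -108.3, 116.0]
tcp_rot: [-3.14, -0.002, -0.004]
wrist_force: [0.4, 5.3, 4.0]
grip_width: 17.0
finger_force: 25.3
```

Request:
jog_arm --pt "-1 -6 0.5 0 0 0 0" --pt "-1 -12 1 0 0 0 0" --pt "-1 -19 2.8 0 0 0 0" --pt "-1 -25.4 4.8 0 0 0 0" --pt "-1 -32 7.8 0 0 0 0" --pt "-1 -37.8 11 0 0 0 0" --pt "-1 -43.5 15 0 0 0 0" --pt "-1 -48.8 19.8 0 0 0 0" --pt "-1 -53.5 25 0 0 0 0" --pt "-1 -57.8 30.5 0 0 0 0" --pt "-1 -61.5 36.5 0 0 0 0" --pt "-1 -64.5 42.7 0 0 0 0" --pt "-1 -67 49 0 0 0 0" --pt "-1 -68.6 56 0 0 0 0" --pt "-1 -69.6 63 0 0 0 0" --pt "-1 -70 70 0 0 0 0" --pt "-1 -70 73 0 0 0 0" --pt "-1 -70 73 0 0 0 0"

```text
t: 18.05
ee_pos: [539.8, -38.1, 114.2]
tcp_rot: [3.138, 0.006, -0.017]
wrist_force: [-7.5, -5.9, 10.2]
grip_width: 17.2
finger_force: 27.4
```

Request:
jog_arm --pt "-1 -68 70.5 0 0 0 0"

```text
t: 18.15
ee_pos: [520.1, -20.0, 117.3]
tcp_rot: [3.101, 0.026, 0.032]
wrist_force: [0.3, 2.4, 3.0]
grip_width: 11.4
finger_force: 0.0
```

I sent that as an absolute shift instead of a relative one, so the fingers slid off the knob. I rise and check the bar and block.

Request:
jog_arm --pt "-1 0 0 20 0 0 0" --pt "-1 0 0 60 0 0 0" --pt "-1 0 0 105 0 0 0" --pt "0 40 -20 105 0 0 0" --pt "0 40 -20 105 0 0 0" --pt "0 40 -20 105 0 0 0"

```text
t: 18.75
ee_pos: [548.0, -20.6, 217.8]
tcp_rot: [3.142, 0.002, -0.008]
wrist_force: [-0.4, 0.6, -1.2]
grip_width: 42.1
finger_force: 0.0
```

Run:
```python
from h import *
s=get_state(); print(s['ee_pos'],s['tcp_rot'],s['wrist_force'])
d=snap('wrist','w9.png'); im=np.asarray(d['pixels']); g=im.max(2).astype(int)
P=np.array
print('pred post',proj(d,[(616,-39.7,106)]).round(0),'knob shut top/base',proj(d,[(546,-39.7,146),(546,-39.7,106)]).round(0).tolist(),'block',proj(d,[(597.6,-9.7,95),(597.6,-69.7,95),(507.6,-69.7,95),(507.6,-9.7,95)]).round(0).tolist())
# bar: bright pixels between post and knob predicted rows
for X in (602,592,582,572,562):
    a,b=proj(d,[(X,-10,106),(X,-70,106)]); n=121
    pts=[(a+(b-a)*t) for t in np.linspace(0,1,n)]
    v=np.array([g[int(round(p[1])),int(round(p[0]))] for p in pts]); y=np.linspace(-10,-70,n)
    i=np.where(v>110)[0]; print(X, 'bright y', y[i].max() if len(i) else None, y[i].min() if len(i) else None, len(i))
k=(g<45).astype(np.uint8)
# block mask bounds
c=proj(d,[(552.6,-39.7,95)])[0].astype(int)
n,l,st,ce=cv2.connectedComponentsWithStats(k)
for j in range(1,n):
    if st[j,4]>300: print(st[j].tolist(),ce[j].round(0).tolist())
e=snap('scene'); print('scene pred knob',proj(e,[(546,-39.7,126)]).round(0), proj(e,[(616,-108,126)]).round(0))
ge=np.asarray(e['pixels']).max(2)<35
for p in ((546,-39.7,126),(546,-39.7,140),(546,-39.7,112)):
    u=proj(e,[p])[0].round().astype(int); print(u,np.asarray(e['pixels'])[u[1],u[0]])
```

```text
[547.97136002 -20.64325218 217.83643864] [ 3.14155279e+00  2.12270771e-03 -8.20328225e-03] [-0.42515863  0.55478383 -1.1842123 ]
pred post [[348. 133.]] knob shut top/base [[350.0, 255.0], [346.0, 236.0]] block [[303.0, 160.0], [389.0, 161.0], [383.0, 281.0], [304.0, 281.0]]
602 bright y -31.5 -70.0 34
592 bright y -31.5 -70.0 33
582 bright y -31.5 -70.0 33
572 bright y -32.0 -70.0 32
562 bright y -31.0 -70.0 33
[0, 1, 67, 67, 3901] [31.0, 35.0]
[161, 130, 23, 39, 464] [172.0, 146.0]
[103, 141, 19, 81, 616] [112.0, 181.0]
[303, 153, 86, 126, 7863] [345.0, 223.0]
[0, 289, 640, 191, 62155] [320.0, 417.0]
scene pred knob [[300. 247.]] [[290. 284.]]
[300 247] [11  0 11]
[300 242] [15 13 18]
[300 252] [15 17  7]
```

The bar lies along the popper's x, spanning y -31.5 to -48 at every x, so it is shut, and the block has stayed in place. Now the catch peg, seen at columns 103–122, rows 141–222.

Run:
```python
from h import *
d=snap('wrist'); im=np.asarray(d['pixels']); g=im.max(2)<45
for r in (160,175,190,205,218):
    x=np.where(g[r,90:135])[0]+90; print(r,onz(d,[((x.min()+x.max())/2,r)],154).round(1)[0,:2], x.min(),x.max())
print(onz(d,[(118,222)],154))
print(proj(d,[(567.8,103,154),(613,103,154),(660.8,110.3,193)]).round(0).tolist())
```

```text
160 [603.1  94.6] 107 113
175 [594.9  94.9] 108 115
190 [586.5  94.9] 110 117
205 [577.9  95. ] 111 120
218 [570.3  94.6] 116 120
[[567.95930206  94.9994697  154.        ]]
[[105.0, 222.0], [93.0, 142.0], [15.0, 36.0]]
```

Run:
```python
from h import *
d=snap('wrist'); g=np.asarray(d['pixels']).max(2)
for r in (180,200):
    print(r,g[r,70:135].tolist())
    print([onz(d,[(c,r)],154).round(1)[0,:2].tolist() for c in (80,90,100,110,120)])
```

```text
180 [147, 146, 146, 145, 144, 147, 144, 144, 143, 144, 146, 145, 145, 145, 147, 145, 146, 147, 147, 149, 104, 69, 76, 77, 81, 81, 83, 83, 80, 79, 73, 75, 71, 65, 65, 57, 54, 52, 48, 44, 43, 37, 34, 34, 31, 30, 19, 60, 147, 176, 171, 172, 172, 170, 172, 172, 171, 172, 170, 172, 175, 173, 171, 173, 171]
[[592.6, 114.2], [592.5, 108.2], [592.4, 102.3], [592.3, 96.4], [592.3, 90.5]]
200 [140, 141, 140, 140, 140, 138, 138, 138, 139, 141, 143, 142, 143, 142, 143, 146, 144, 144, 146, 145, 146, 147, 152, 124, 80, 75, 77, 77, 82, 86, 83, 80, 74, 75, 69, 65, 63, 61, 52, 50, 45, 44, 39, 38, 34, 29, 31, 32, 29, 19, 91, 178, 173, 169, 169, 168, 169, 171, 170, 171, 172, 170, 170, 173, 172]
[[581.2, 116.2], [581.1, 110.1], [581.1, 104.1], [581.0, 98.1], [581.0, 92.1]]
```

Request:
jog_arm --pt "0 10 40 5 0 0 0" --pt "0 25 85 5 0 0 0" --pt "0 34 120 5 0 0 0" --pt "0 34 120.5 5 0 0 0" --pt "0 34 120.5 -30 0 0 0" --pt "0 34 120.5 -65 0 0 0" --pt "0 34 120.5 -82 0 0 0" --pt "0 34 120.5 -82 0 0 0" --pt "-1 34 120.5 -82 0 0 0" --pt "-1 34 120.5 -82 0 0 0" --pt "-1 34 120.5 -82 0 0 0" --pt "-1 34 120.5 -82 0 0 0" --pt "-1 34 120.5 -82 0 0 0" --pt "-1 34 120.5 -82 0 0 0" --grip_force 30

```text
t: 20.35
ee_pos: [584.9, 100.0, 138.8]
tcp_rot: [3.141, 0.003, 0.004]
wrist_force: [-1.1, -1.7, 5.6]
grip_width: 12.5
finger_force: 30.5
```

Request:
jog_arm --pt "-1 0 6 3 0 0 0" --pt "-1 0 12.5 5.4 0 0 0" --pt "-1 0 20 8 0 0 0" --pt "-1 0 28 10 0 0 0" --pt "-1 0 36 11.4 0 0 0" --pt "-1 0 45 12 0 0 0" --pt "-1 0 53 12 0 0 0" --pt "-1 0 61 11.6 0 0 0" --pt "-1 0 69 10.5 0 0 0" --pt "-1 0 77 8.7 0 0 0" --pt "-1 0 85 6.4 0 0 0" --pt "-1 0 93 3.4 0 0 0" --pt "-1 0 100 0 0 0 0" --pt "-1 0 107.5 -4 0 0 0" --pt "-1 0 114.5 -9 0 0 0" --pt "-1 0 121 -14 0 0 0" --pt "-1 0 127.5 -19.7 0 0 0" --pt "-1 0 131 -23 0 0 0" --pt "-1 0 131 -23 0 0 0"

```text
t: 22.25
ee_pos: [583.9, 229.5, 115.2]
tcp_rot: [3.137, 0.005, -0.002]
wrist_force: [1.9, -8.1, 9.9]
grip_width: 12.9
finger_force: 34.0
```

The peg is at y=229.5 and the tool feels the stop (-8 N), so the catch is fully over. Release, rise, and look at the lever grip.

Request:
jog_arm --pt "0 0 -2 0 0 0 0" --pt "0 0 -2 0 0 0 0" --pt "0 0 -2 0 0 0 0" --pt "0 0 -2 25 0 0 0" --pt "0 0 -2 70 0 0 0" --pt "0 0 -2 115 0 0 0" --pt "1 0 -20 145 0 0 0" --pt "1 0 -60 145 0 0 0" --pt "1 0 -100 145 0 0 0" --pt "1 0 -120 145 0 0 0" --pt "1 0 -120 145 0 0 0" --pt "1 0 -120 145 0 0 0"

```text
t: 23.45
ee_pos: [583.3, 111.7, 258.5]
tcp_rot: [-3.14, -0.001, 0.003]
wrist_force: [-0.5, 0.5, -0.6]
grip_width: 85.4
finger_force: 0.0
```

Run:
```python
from h import *
s=get_state(); print(s['t'],s['ee_pos'],s['tcp_rot'],s['wrist_force'])
d=snap('wrist','w10.png'); g=np.asarray(d['pixels']).max(2)
print('pred grip',proj(d,[(660.8,110.3,193)]).round(0),'peg',proj(d,[(567.8,227,133),(590.8,227,133)]).round(0).tolist())
n,l,st,ce=cv2.connectedComponentsWithStats((g<45).astype(np.uint8))
for j in range(1,n):
    if st[j,4]>300: print(st[j].tolist(),ce[j].round(0).tolist(), onz(d,[ce[j]],193)[0].round(1))
u=proj(d,[(578,227,133)])[0].astype(int); print(g[u[1],max(0,u[0]-25):u[0]+25].tolist())
```

```text
23.45 [583.26218485 111.67527228 258.52972934] [-3.14036287e+00 -1.30731921e-03  2.90786435e-03] [-0.51564451  0.50833646 -0.63361164]
pred grip [[321. 117.]] peg [[166.0, 249.0], [163.0, 219.0]]
[0, 44, 65, 89, 3167] [35.0, 88.0] [679.3 266.8 193. ]
[91, 64, 30, 66, 625] [110.0, 99.0] [671.8 223.3 193. ]
[284, 90, 72, 50, 3472] [320.0, 114.0] [662.3 111.2 193. ]
[438, 189, 96, 109, 7426] [481.0, 246.0] [589.7  16.3 193. ]
[0, 301, 640, 179, 60032] [319.0, 421.0] [463.3 111.  193. ]
[220, 222, 223, 226, 227, 228, 228, 225, 224, 225, 227, 228, 230, 232, 167, 68, 79, 86, 87, 87, 86, 85, 84, 80, 78, 70, 65, 59, 53, 47, 42, 38, 30, 26, 198, 235, 230, 228, 221, 217, 215, 218, 224, 227, 227, 224, 222, 225, 224, 227]
```

Request:
jog_arm --pt "1 40 -1 0 0 0 0" --pt "1 78 -1 0 0 0 0" --pt "1 78 -1 0 0 0 0" --pt "1 78 -1 -35 0 0 0" --pt "1 78 -1 -65 0 0 0" --pt "1 78 -1 -83 0 0 0" --pt "1 78 -1 -83 0 0 0" --pt "-1 78 -1 -83 0 0 0" --pt "-1 78 -1 -83 0 0 0" --pt "-1 78 -1 -83 0 0 0" --pt "-1 78 -1 -83 0 0 0" --pt "-1 78 -1 -83 0 0 0" --pt "-1 78 -1 -83 0 0 0" --pt "-1 78 -1 -83 0 0 0" --grip_force 80

```text
t: 24.9
ee_pos: [663.2, 111.8, 178.8]
tcp_rot: [-3.139, -0.002, -0.006]
wrist_force: [-1.1, 4.4, 5.6]
grip_width: 34.5
finger_force: 81.4
```

Request:
jog_arm --pt "-1 -7 2.7 0 0 0 0" --pt "-1 -7 0 2.7 0 0 0" --pt "-1 -14 0 5 0 0 0" --pt "-1 -21 0 7 0 0 0" --pt "-1 -28.6 0 8.8 0 0 0" --pt "-1 -36 0 10 0 0 0" --pt "-1 -43.4 0 11.1 0 0 0" --pt "-1 -51 0 11.6 0 0 0" --pt "-1 -58.4 0 11.8 0 0 0" --pt "-1 -66 0 11.6 0 0 0" --pt "-1 -73.4 0 11.1 0 0 0" --pt "-1 -81 0 10 0 0 0" --pt "-1 -88 0 8.8 0 0 0" --pt "-1 -95.5 0 7 0 0 0" --pt "-1 -102.7 0 5 0 0 0" --pt "-1 -110 0 2.7 0 0 0" --pt "-1 -117 0 0 0 0 0" --pt "-1 -124 0 -3.2 0 0 0" --pt "-1 -131 0 -7 0 0 0" --pt "-1 -131 0 -7 0 0 0" --grip_force 60

```text
t: 26.9
ee_pos: [537.6, 111.8, 176.0]
tcp_rot: [-3.138, -0.001, -0.027]
wrist_force: [2.4, 2.8, 16.0]
grip_width: 34.9
finger_force: 75.6
```

Request:
jog_arm --pt "-1 -3 0 -2 0 0 0" --pt "-1 -6 0 -3.5 0 0 0" --pt "-1 -8 0 -5 0 0 0" --pt "-1 -8 0 -5 0 0 0" --pt "-1 -8 0 -5 0 0 0"

```text
t: 27.4
ee_pos: [530.0, 111.7, 172.0]
tcp_rot: [-3.139, -0.004, -0.027]
wrist_force: [-1.0, 4.5, 21.9]
grip_width: 34.5
finger_force: 76.5
```

Request:
jog_arm --pt "-1 -4 0 -2 0 0 0" --pt "-1 -6 0 -3 0 0 0" --pt "-1 -6 0 -3 0 0 0" --pt "-1 -6 0 -3 0 0 0"

```text
t: 27.8
ee_pos: [524.4, 111.8, 168.7]
tcp_rot: [-3.138, -0.001, -0.028]
wrist_force: [0.4, 2.5, 20.7]
grip_width: 34.9
finger_force: 77.1
```

Run:
```python
from h import *
s=get_state(); print(s['t'],s['ee_pos'],s['tcp_rot'],s['wrist_force'],s['moment'])
d=snap('scene'); t=snap('top')
g=np.asarray(d['pixels']).max(2)
for f in (-.42,-.46,-.5): 
    p=(582.8+20+150*np.sin(f),110.3,55+150*np.cos(f)); print(f,np.round(p,1),proj(d,[p]).round(0))
# bystanders: hue masks, top view
im=np.asarray(t['pixels']).astype(int); m=((im[...,0]-im[...,2]>40)).astype(np.uint8); m[:,:140]=0;m[:,220:]=0
print('pot centroid',np.argwhere(m[260:320])[:, ::-1].mean(0)+[0,260])
```

```text
27.8 [524.42198533 111.79339208 168.73122388] [-3.13777442e+00 -1.39829374e-03 -2.84273174e-02] [ 0.44260767  2.53438054 20.70422065] [ 0.63731102 -0.6585478  -0.14094721]
-0.42 [541.6 110.3 192. ] [[358. 193.]]
-0.46 [536.2 110.3 189.4] [[356. 193.]]
-0.5 [530.9 110.3 186.6] [[354. 193.]]
pot centroid [177.12928349 291.76323988]
```

Run:
```python
from h import *
d=snap('scene'); im=np.asarray(d['pixels']); t=snap('top'); it=np.asarray(t['pixels'])
w=snap('wrist'); iw=np.asarray(w['pixels'])
def prof(cam,img,r):
    fs=np.arange(-1.0,0.21,.05); P=[(602.8+r*np.sin(f),110.3,55+r*np.cos(f)) for f in fs]
    u=proj(cam,P).round().astype(int); return [int(img[max(0,min(479,b)),max(0,min(639,a))].mean()) for a,b in u]
print(np.arange(-1.0,0.21,.05).round(2).tolist())
for r in (60,80,100,115,130,150): print('scene',r,prof(d,im,r))
print('wrist pred grip ends phi -.5',proj(w,[(530.9,128,186.6),(530.9,92,186.6),(602.8,110,55)]).round(0).tolist())
for r in (300,330,360,390): print(r,iw[r,270:380:5].mean(1).astype(int).tolist())
```

```text
[-1.0, -0.95, -0.9, -0.85, -0.8, -0.75, -0.7, -0.65, -0.6, -0.55, -0.5, -0.45, -0.4, -0.35, -0.3, -0.25, -0.2, -0.15, -0.1, -0.05, 0.0, 0.05, 0.1, 0.15, 0.2]
scene 60 [100, 100, 98, 98, 101, 90, 90, 67, 49, 49, 84, 90, 89, 94, 93, 89, 90, 89, 92, 100, 103, 104, 102, 88, 91]
scene 80 [99, 96, 96, 102, 100, 96, 99, 89, 64, 56, 77, 91, 87, 87, 88, 91, 95, 98, 101, 102, 101, 99, 103, 106, 104]
scene 100 [157, 162, 164, 161, 158, 164, 158, 166, 112, 44, 51, 91, 88, 87, 85, 104, 97, 97, 101, 97, 99, 95, 99, 97, 99]
scene 115 [160, 163, 165, 160, 160, 161, 165, 163, 131, 73, 76, 89, 89, 86, 89, 158, 165, 162, 165, 162, 160, 158, 164, 163, 159]
scene 130 [157, 159, 162, 159, 136, 152, 163, 134, 145, 90, 57, 85, 86, 90, 112, 165, 164, 162, 164, 160, 160, 166, 163, 161, 163]
scene 150 [159, 101, 5, 11, 21, 2, 55, 44, 18, 6, 13, 15, 12, 13, 0, 163, 162, 166, 162, 164, 160, 161, 155, 160, 156]
wrist pred grip ends phi -.5 [[273.0, 314.0], [371.0, 314.0], [322.0, 121.0]]
300 [29, 25, 26, 24, 26, 29, 24, 28, 24, 23, 25, 24, 23, 14, 13, 15, 15, 11, 13, 16, 11, 95]
330 [12, 9, 13, 9, 10, 13, 11, 12, 13, 13, 11, 7, 8, 13, 12, 10, 11, 9, 12, 13, 11, 14]
360 [16, 244, 244, 242, 243, 242, 244, 244, 242, 241, 244, 244, 242, 245, 244, 238, 242, 244, 240, 246, 12, 22]
390 [240, 243, 240, 240, 242, 243, 241, 245, 242, 244, 243, 240, 243, 243, 240, 245, 243, 244, 242, 245, 244, 247]
```

Run:
```python
from h import *
d=snap('scene'); g=np.asarray(d['pixels']).mean(2)
for f in (-.4,-.5):
  for r in (110,122):
    c=np.array([602.8+r*np.sin(f),110.3,55+r*np.cos(f)]); n=np.array([np.cos(f),0,-np.sin(f)])
    print(f,r,proj(d,[c+a*5*n+np.array([0,b*8,0]) for a in(-1,1) for b in(-1,1)]).round(1).tolist())
for row in range(198,212,2): print(row,[int(v) for v in g[row,340:392]])
```

```text
-0.4 110 [[358.0, 211.9], [363.8, 209.0], [360.8, 212.9], [366.7, 209.9]]
-0.4 122 [[356.8, 206.8], [362.7, 203.9], [359.6, 207.7], [365.6, 204.8]]
-0.5 110 [[355.0, 211.4], [360.8, 208.5], [357.7, 211.9], [363.6, 208.9]]
-0.5 122 [[353.5, 206.2], [359.4, 203.3], [356.2, 206.6], [362.1, 203.7]]
198 [139, 72, 9, 6, 5, 11, 42, 59, 64, 41, 3, 10, 2, 4, 5, 13, 3, 0, 22, 50, 65, 59, 69, 144, 169, 164, 162, 164, 161, 165, 161, 162, 161, 164, 165, 167, 125, 86, 89, 88, 93, 94, 91, 93, 93, 93, 89, 92, 93, 91, 93, 94]
200 [161, 164, 155, 105, 21, 19, 42, 57, 60, 51, 68, 44, 1, 0, 37, 46, 49, 55, 62, 68, 61, 76, 77, 115, 152, 160, 161, 162, 162, 159, 159, 161, 161, 162, 163, 162, 168, 162, 124, 89, 88, 92, 95, 91, 100, 95, 97, 92, 94, 91, 90, 90]
202 [161, 161, 168, 169, 166, 128, 67, 79, 135, 154, 158, 168, 165, 162, 168, 108, 39, 54, 77, 84, 86, 89, 90, 83, 142, 166, 166, 163, 162, 158, 162, 163, 163, 164, 163, 165, 166, 168, 161, 120, 84, 93, 92, 93, 91, 93, 95, 92, 92, 90, 88, 89]
204 [161, 165, 164, 165, 163, 166, 168, 167, 163, 163, 162, 165, 164, 163, 163, 135, 74, 47, 74, 88, 87, 90, 9
[... 204 characters left out ...]
60, 161, 164, 169, 111, 40, 57, 82, 91, 87, 87, 87, 88, 143, 164, 163, 165, 163, 167, 158, 162, 160, 160, 161, 165, 163, 159, 158, 157, 161, 160, 162, 156, 153, 155, 116, 84, 89, 90, 89]
208 [160, 158, 162, 160, 162, 166, 162, 165, 164, 161, 162, 160, 162, 162, 164, 168, 134, 75, 42, 75, 90, 92, 88, 89, 86, 111, 150, 165, 164, 166, 161, 159, 160, 165, 165, 166, 165, 170, 164, 161, 162, 157, 158, 159, 160, 161, 162, 168, 170, 166, 168, 170]
210 [157, 159, 160, 158, 159, 162, 156, 160, 163, 166, 163, 160, 156, 157, 160, 163, 169, 119, 45, 50, 75, 86, 85, 91, 88, 89, 143, 163, 161, 163, 163, 161, 162, 158, 161, 157, 161, 160, 160, 162, 161, 159, 160, 162, 164, 162, 164, 161, 162, 165, 162, 160]
```

Run:
```python
from h import *
s=get_state(); w=snap('wrist'); g=np.asarray(w['pixels']).mean(2)
for c in (288,292,354,358): print(c,[int(v) for v in g[262:368:2,c]])
O=np.array(w['position']); 
def edges(x,z):
    # tangents of cylinder radius 13 (axis y) as seen by camera, in xz plane
    v=np.array([x-O[0],z-O[2]]); L=np.hypot(*v); a=np.arcsin(13/L); th=np.arctan2(v[1],v[0]); T=np.sqrt(L*L-169)
    return [proj(w,[(O[0]+T*np.cos(th+k*a),110.3,O[2]+T*np.sin(th+k*a))]).round(1)[0,1] for k in(-1,1)]
for f in (-.35,-.4,-.45,-.5,-.55): print(f,edges(602.8+150*np.sin(f),55+150*np.cos(f)))
R=cv2.Rodrigues(s['tcp_rot'])[0]; gp=s['ee_pos']-19*R[:,2]; print('grasp pt',gp.round(1),edges(gp[0],gp[2]))
```

```text
288 [169, 180, 7, 13, 13, 15, 14, 19, 19, 16, 20, 22, 19, 22, 21, 24, 22, 25, 23, 26, 26, 28, 11, 15, 13, 11, 13, 13, 10, 15, 12, 13, 8, 10, 9, 9, 11, 0, 211, 239, 239, 241, 239, 241, 245, 244, 245, 245, 243, 243, 240, 241, 243]
292 [171, 179, 0, 11, 13, 11, 18, 18, 18, 18, 18, 20, 23, 22, 23, 23, 23, 24, 24, 26, 26, 28, 11, 12, 14, 12, 16, 14, 11, 10, 10, 12, 11, 12, 10, 11, 10, 1, 205, 240, 243, 246, 247, 244, 240, 244, 246, 244, 244, 244, 242, 244, 243]
354 [171, 179, 6, 11, 14, 13, 16, 14, 17, 16, 18, 17, 21, 18, 22, 12, 14, 16, 15, 15, 14, 14, 14, 16, 14, 16, 14, 13, 14, 12, 15, 11, 14, 13, 11, 12, 9, 0, 209, 242, 244, 244, 240, 238, 242, 245, 241, 237, 240, 242, 245, 245, 241]
358 [170, 181, 1, 11, 14, 15, 16, 16, 19, 15, 19, 18, 18, 20, 24, 14, 18, 16, 17, 15, 15, 11, 15, 13, 14, 15, 17, 14, 10, 15, 15, 11, 8, 14, 12, 11, 10, 1, 216, 245, 243, 240, 235, 237, 241, 242, 239, 236, 240, 240, 242, 244, 244]
-0.35 [np.float64(310.4), np.float64(230.5)]
-0.4 [np.float64(325.7), np.float64(248.4)]
-0.45 [np.float64(339.0), np.float64(264.3)]
-0.5 [np.float64(350.4), np.float64(278.3)]
-0.55 [np.float64(360.0), np.float64(290.4)]
grasp pt [524.1 111.7 187.7] [np.float64(368.4), np.float64(296.4)]
```

Both edges of the lever grip in the wrist view give a lever angle of about 0.85, while the pads sit 14 mm too far towards the robot. The twisting grip slipped, so I'll return the lever to rest and regrasp with the tool tilted to turn along with it.

Request:
jog_arm --pt "-1 7 0 4 0 0 0" --pt "-1 20 0 8 0 0 0" --pt "-1 42 0 13 0 0 0" --pt "-1 65 0 14.7 0 0 0" --pt "-1 87 0 13 0 0 0" --pt "-1 109 0 8 0 0 0" --pt "-1 121 0 4 0 0 0" --pt "-1 122 0 4 0 0 0" --pt "1 122 0 4 0 0 0" --pt "1 122 0 4 0 0 0" --pt "1 122 0 4 0 0 0" --pt "1 122 0 4 0 0 0" --pt "1 122 0 40 0 0 0" --pt "1 90 0 80 0 0 0" --pt "1 60 0 90 0 0 0" --pt "1 60 0 90 0 0 0" --pt "1 60 0 90 0 0 0"

```text
t: 29.85
ee_pos: [576.5, 110.1, 251.1]
tcp_rot: [3.141, 0.003, 0.0]
wrist_force: [0.2, -0.5, -0.6]
grip_width: 85.4
finger_force: 0.0
```

Run:
```python
from h import *
s=get_state(); print(s['t'],s['ee_pos'],s['tcp_rot'],s['wrist_force'],s['joint_positions'].round(2))
w=snap('wrist'); g=np.asarray(w['pixels']).max(2)
n,l,st,ce=cv2.connectedComponentsWithStats((g<45).astype(np.uint8))
for j in range(1,n):
    if st[j,4]>300: print(st[j].tolist(),ce[j].round(0).tolist(), onz(w,[ce[j]],193)[0].round(1))
O=np.array(w['position'])
def edges(x,z):
    v=np.array([x-O[0],z-O[2]]); L=np.hypot(*v); a=np.arcsin(13/L); th=np.arctan2(v[1],v[0]); T=np.sqrt(L*L-169)
    return [proj(w,[(O[0]+T*np.cos(th+k*a),110.3,O[2]+T*np.sin(th+k*a))]).round(1)[0,1] for k in(-1,1)]
for f in (.3,.35,.4,.45): print(f,edges(602.8+150*np.sin(f),55+150*np.cos(f)))
```

```text
29.85 [576.45526489 110.13755167 251.06283406] [3.14136119e+00 3.00097851e-03 3.46911502e-04] [ 0.24345954 -0.45099636 -0.64380654] [ 0.11  0.22  1.71 -0.    1.22  1.68]
[0, 32, 56, 93, 3112] [28.0, 80.0] [676.1 262.7 193. ]
[83, 57, 32, 67, 673] [104.0, 93.0] [667.6 220.9 193. ]
[279, 74, 76, 53, 3857] [316.0, 100.0] [662.4 111.3 193. ]
[439, 183, 98, 112, 7847] [483.0, 242.0] [587.8  17.  193. ]
[0, 301, 640, 179, 60010] [319.0, 421.0] [463.7 109.2 193. ]
0.3 [np.float64(157.4), np.float64(104.0)]
0.35 [np.float64(142.9), np.float64(89.2)]
0.4 [np.float64(128.8), np.float64(75.0)]
0.45 [np.float64(115.2), np.float64(61.4)]
```

Request:
jog_arm --pt "1 35 0.8 5 0 7 0" --pt "1 70 0.8 5 0 14 0" --pt "1 104 0.8 0 0 20 0" --pt "1 104 0.8 -7 0 20 0" --pt "1 104 0.8 -7 0 20 0" --pt "1 94 0.8 -34 0 20 0" --pt "1 84 0.8 -62 0 20 0" --pt "1 78 0.8 -78 0 20 0" --pt "1 78 0.8 -78 0 20 0" --pt "-1 78 0.8 -78 0 20 0" --pt "-1 78 0.8 -78 0 20 0" --pt "-1 78 0.8 -78 0 20 0" --pt "-1 78 0.8 -78 0 20 0" --pt "-1 78 0.8 -78 0 20 0" --pt "-1 78 0.8 -78 0 20 0" --grip_force 110

```text
t: 31.4
ee_pos: [656.3, 111.9, 175.6]
tcp_rot: [-3.093, -0.003, 0.54]
wrist_force: [0.2, 1.1, 5.8]
grip_width: 34.3
finger_force: 112.3
```

Run:
```python
from h import *
s=get_state(); print(s['t'],s['ee_pos'],s['tcp_rot'],s['wrist_force'],s['joint_positions'].round(2),s['grip_width'])
L=21; t0=np.radians(-20)
for k in range(0,20):
    f=.405-.92*k/19; t=t0+np.radians(50)*k/19
    d=np.array([150*(np.sin(f)-np.sin(.405))+L*(np.sin(t)-np.sin(t0)),150*(np.cos(f)-np.cos(.405))-L*(np.cos(t)-np.cos(t0))])
    print(k,round(f,3),d.round(1),round(-np.degrees(t-t0),1))
```

```text
31.4 [656.29592079 111.85321981 175.62943742] [-3.09305842e+00 -2.83939497e-03  5.39850699e-01] [0.18794491 1.05662446 5.80326636] [0.09 0.65 1.29 0.03 1.55 1.65] 34.27060669742403
0 0.405 [0. 0.] -0.0
1 0.357 [-5.8  2.4] -2.6
2 0.308 [-11.8   4.5] -5.3
3 0.26 [-17.8   6.3] -7.9
4 0.211 [-23.9   7.8] -10.5
5 0.163 [-30.1   9. ] -13.2
6 0.114 [-36.3   9.9] -15.8
7 0.066 [-42.6  10.5] -18.4
8 0.018 [-48.9  10.8] -21.1
9 -0.031 [-55.2  10.8] -23.7
10 -0.079 [-61.5  10.5] -26.3
11 -0.128 [-67.7   9.9] -28.9
12 -0.176 [-74.   9.] -31.6
13 -0.224 [-80.2   7.7] -34.2
14 -0.273 [-86.3   6.2] -36.8
15 -0.321 [-92.3   4.4] -39.5
16 -0.37 [-98.2   2.3] -42.1
17 -0.418 [-1.04e+02 -1.00e-01] -44.7
18 -0.467 [-109.7   -2.8] -47.4
19 -0.515 [-115.3   -5.8] -50.0
```

Request:
jog_arm --pt "-1 -5.8 0 2.4 0 -2.6 0" --pt "-1 -11.8 0 4.5 0 -5.3 0" --pt "-1 -17.8 0 6.3 0 -7.9 0" --pt "-1 -23.9 0 7.8 0 -10.5 0" --pt "-1 -30 0 9 0 -13.2 0" --pt "-1 -36.3 0 9.9 0 -15.8 0" --pt "-1 -42.6 0 10.5 0 -18.4 0" --pt "-1 -49 0 10.8 0 -21 0" --pt "-1 -55 0 10.8 0 -23.7 0" --pt "-1 -61.5 0 10.5 0 -26.3 0" --pt "-1 -67.7 0 9.9 0 -29 0" --pt "-1 -74 0 9 0 -31.6 0" --pt "-1 -80 0 7.7 0 -34.2 0" --pt "-1 -86.3 0 6.2 0 -36.8 0" --pt "-1 -92.3 0 4.4 0 -39.5 0" --pt "-1 -98.2 0 2.3 0 -42 0" --pt "-1 -104 0 0 0 -44.7 0" --pt "-1 -109.7 0 -2.8 0 -47.4 0" --pt "-1 -115.3 0 -5.8 0 -50 0" --pt "-1 -115.3 0 -5.8 0 -50 0"

```text
t: 33.4
ee_pos: [543.6, 111.8, 172.7]
tcp_rot: [-3.027, -0.005, -0.834]
wrist_force: [1.6, -1.3, 8.2]
grip_width: 34.4
finger_force: 112.2
```

```bash
cat > lev.py <<'E'
from h import *
s=get_state(); print(s['t'],s['ee_pos'].round(1),s['tcp_rot'].round(3),s['wrist_force'].round(1),s['moment'].round(2),s['joint_positions'].round(2),s['grip_width'])
w=snap('wrist'); g=np.asarray(w['pixels']).mean(2)
for c in (288,354):
    col=g[:,c]; r0=300; a=r0-np.argmax(col[r0::-1]>60)+.5; b=r0+np.argmax(col[r0:]>60)-.5; print(c,'dark rows',a,b)
O=np.array(w['position'])
def edges(x,z):
    v=np.array([x-O[0],z-O[2]]); L=np.hypot(*v); a=np.arcsin(13/L); th=np.arctan2(v[1],v[0]); T=np.sqrt(L*L-169)
    return [float(proj(w,[(O[0]+T*np.cos(th+k*a),110.3,O[2]+T*np.sin(th+k*a))]).round(1)[0,1]) for k in(-1,1)]
for f in (-.4,-.45,-.5,-.55): print(f,edges(602.8+150*np.sin(f),55+150*np.cos(f)))
d=snap('scene'); g=np.asarray(d['pixels']).mean(2)
for row in (206,208,210):
    x=np.where(g[row,345:375]<125)[0]+345; print('scene bar',row,x.min() if len(x) else None,x.max() if len(x) else None)
E
python3 lev.py
```

```text
33.4 [543.6 111.8 172.7] [-3.027 -0.005 -0.834] [ 1.6 -1.3  8.2] [-0.26 -0.61 -0.38] [ 0.17  0.    2.23 -0.23  0.39  1.93] 34.41735408128115
288 dark rows 296.5 366.5
354 dark rows 296.5 366.5
-0.4 [338.7, 266.3]
-0.45 [358.0, 286.0]
-0.5 [376.3, 304.7]
-0.55 [393.4, 322.4]
scene bar 206 356 364
scene bar 208 356 364
scene bar 210 357 365
```

Lever at about 0.88 now without slip. I pull a little further to press onto the stop.

Request:
jog_arm --pt "-1 -2 0 -1 0 -1 0" --pt "-1 -4 0 -2 0 -2 0" --pt "-1 -6 0 -3 0 -2 0" --pt "-1 -6 0 -3 0 -2 0" --pt "-1 -6 0 -3 0 -2 0" --pt "-1 -6 0 -3 0 -2 0"

```text
t: 34.1
ee_pos: [540.9, 111.9, 171.4]
tcp_rot: [-3.011, -0.004, -0.89]
wrist_force: [8.1, -1.2, 7.6]
grip_width: 34.7
finger_force: 111.7
```

```bash
python3 lev.py
```

```text
34.1 [540.9 111.9 171.4] [-3.011 -0.004 -0.89 ] [ 8.1 -1.2  7.6] [-0.48 -0.71 -0.35] [ 0.18 -0.01  2.26 -0.29  0.34  1.99] 34.65014740493293
288 dark rows 296.5 366.5
354 dark rows 296.5 366.5
-0.4 [328.6, 256.3]
-0.45 [348.5, 276.3]
-0.5 [367.4, 295.6]
-0.55 [385.3, 313.9]
scene bar 206 355 363
scene bar 208 355 363
scene bar 210 356 364
```

The lever grip now reads -0.50 rad lean, which is the stop. Only 3 mm of the 6 mm commanded was taken up while the force rose, and there was no slip. A last check of everything else, then I hand in.

Request:
jog_arm --pt "-1 -1 0 -0.5 0 0 0" --pt "-1 -1 0 -0.5 0 0 0" --pt "-1 -1 0 -0.5 0 0 0"

```text
t: 34.5
ee_pos: [540.7, 111.9, 171.4]
tcp_rot: [-3.01, -0.004, -0.893]
wrist_force: [12.0, -2.8, 4.5]
grip_width: 34.3
finger_force: 111.0
```

```bash
python3 - <<'E'
from h import *
s=get_state(); print(s['t'],s['ee_pos'].round(1),s['wrist_force'].round(1))
a=cv2.cvtColor(cv2.imread('pics/top0.png'),cv2.COLOR_BGR2RGB).astype(int); t=snap('top'); b=np.asarray(t['pixels']).astype(int)
def cen(im,f,r): 
    y0,y1,x0,x1=r; q=np.argwhere(f(im[y0:y1,x0:x1])); return (q.mean(0)[::-1]+[x0,y0]).round(1),len(q)
for n,f,r in (('pot',lambda i:i[...,0]-i[...,2]>40,(255,330,140,220)),('bottle',lambda i:i[...,2]-i[...,0]>60,(150,220,140,220)),('cup',lambda i:i.min(2)>150,(170,235,445,510))):
    print(n,cen(a,f,r),cen(b,f,r))
w=snap('scene'); im=np.asarray(w['pixels']); 
for p in ((546,-39.7,140),(546,-39.7,112),(590.8,227,133)): u=proj(w,[p])[0].round().astype(int); print(p,im[u[1],u[0]])
E
python3 lev.py | head -3
```

```text
34.5 [540.7 111.9 171.4] [12.  -2.8  4.5]
pot (array([176.7, 291.1]), 698) (array([176.2, 291.1]), 714)
bottle (array([167.8, 178. ]), 134) (array([167.7, 178. ]), 136)
cup (array([nan, nan]), 0) (array([nan, nan]), 0)
(546, -39.7, 140) [24 24 22]
(546, -39.7, 112) [12 11 18]
(590.8, 227, 133) [32 34 33]
34.6 [540.7 111.9 171.4] [-3.01  -0.004 -0.892] [12.1 -2.   4.7] [-0.66 -0.93 -0.42] [ 0.18 -0.01  2.26 -0.29  0.34  2.  ] 34.45740512059465
288 dark rows 296.5 366.5
354 dark rows 296.5 366.5<stdin>:5: RuntimeWarning: Mean of empty slice.
  ret = um.true_divide(
```

The force rises with no further motion, so the lever is firmly on its stop. Knob and peg are in place, the pot and bottle have not moved, and the arm never went near the cup. Handing in.

```bash
python3 -c "from h import *; print(close_job())"
```

```text
the job is handed in; nothing more can be done
None
```

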